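# Find the soft setting block with the pin gauge

## Robot

A 6-joint arm with a two-finger parallel gripper is mounted at the origin on the work surface. World frame = base frame: x ahead of the robot, y to its left, z up, the work surface at z = 0. Lengths are in m, angles in rad, forces in N, time in s.
With the tool pointing down it reaches from about 0.325 to 0.875 m from the base axis. Payload 4.4 kg.
Tool frame: the origin (TCP) lies at the very end of the fingers, on their centre line; the grasp point (between the pads) lies tcp_to_grasp behind it (tcp_to_grasp is the distance from the TCP to the grasp point, in m); z points along the fingers, x is the direction in which the jaws open and shut, and the axes are right-handed (so a half turn about z gives the same grasp; the last joint's range is limited). The gripper opens to 85 mm and grips with 20 to 120 N. Pads are 22 mm wide; open, the fingers measure 114 mm over their backs; the gripper's body (76 mm by 85 mm) begins 54 mm behind the grasp point. The pads swing forward as they close: fully open they stand 13 mm farther back than shut.
Start: joints at [1.097, 0.207, 1.542, -0, 1.393, -0.15], TCP at [0.182, 0.545, 0.193] pointing down, gripper open.
Joint ranges: [-2.73, 2.73], [-0.86, 2.22], [0.23, 2.46], [-1.11, 4.25], [0.08, 2.63], [-2.82, 2.82]. Speed limits (rad/s): [2.79, 2.79, 3.14, 3.14, 3.14, 3.14].

## Interface

Orientations are given as a 3x3 rotation matrix whose columns are the frame's x, y, z axes.
In Python, from rig import * gives the robot as it stands.
- The arm moves only by the shell command python3 -m crank 'ROWS' [OPENING]. ROWS is JSON, a list that holds one entry, the list of rows, each a list of 4 numbers: the shift along the tool's x, y, z in m, then the turn about the tool's z in degrees. A call has 1 to 10 rows; each row shifts and turns the commanded pose from where the row before left it, along the tool's axes as they then stand; what a row does not reach is not made up. A row lasts 1/10 s, in which the tool goes at most 50 mm and 8.59 degrees, less where a joint would pass 70% of its speed; a pose out of reach is approached as far as the arm can. A call with a gripper value outside its range is refused whole. OPENING is the opening in per cent of the stroke, from 0 (shut) to 100 (fully open), set as the call begins (- or left out, the last holds). The fingers move at their own pace and stop on an object; the grip force is fixed at half the most. Time passes only in rows, so rows that do not move let the fingers close. It gives the time, the measured TCP pose, the force and the opening at its end, in the units of the state.
- get_obs(): the state, without advancing time (a new reading comes with each control period).
- read_camera(name): name is "scene" or "top" or "wrist"; returns a dict with "color" (384x512x3 uint8, red, green, blue), "z_map" (384x512 float32, m along the optical axis (not along the pixel's ray), 0 where there is no reading), "fx", "fy", "cx", "cy" (pixels), "rvec" (rotation vector, rad) and "tvec" (3), from world to camera coordinates, as OpenCV has them; the wrist camera has in their place "hand_eye" (4x4, takes a point from camera to tool coordinates, whose origin is the TCP and whose axes are the tool frame's). Camera axes: x right, y down, z forward; pixel columns grow to the right and rows downward; lengths in m; the calibration is good to about 2 mm. A picture is of the moment at which its call begins: read the wrist's pose just before it.
- close_job(): hands the job in, once; it reports no verdict.
Trained networks look in the newest picture that a camera, given by its name, has taken for a name from the list of things; names that differ only in an ending like _2 or _b are one class to them, and where a whole thing is asked for, a point or a joint stands for the part that bears it (a point fixed in the world has none). Each returns a list of dicts, best first, with "score" (0 to 1); they miss things now and then, are a little off and sometimes report something else, mostly with a low value. They report only what shows in the picture. A call takes as long as a camera call. They do not tell look-alikes from the thing itself.
- boxes_of(camera, query): "at" ([column, row] in pixels, amid what is visible of it).
- masks_of(camera, query): "pixels" (384x512 bool, what is visible of it) and "at" ([column, row] in pixels, amid what is visible of it).
- landmark_of(camera, query): "at" ([column, row] in pixels: a listed point, or the origin of a listed thing).
The state is a dict: "clock": time; "joints": joint angles; "qd": joint speeds; "joint_torque": joint torques, N m; "ee_pos": TCP position; "tcp_rot": TCP orientation; "ft_force": force on the tool from outside, world axes, zero at the start; "ft_torque": the same for the moment, N m; "opening": finger opening in m.
Only numpy, scipy, OpenCV 4.12 (cv2) and the standard library are available. Lean on these libraries where they do the work, as an engineer would, in place of code of your own. Each camera call takes 0.05 s, during which the arm holds its last target. There are 200 camera calls.

## Task

One of the three aluminium setting blocks has a rubber plug that has gone soft. Take the pin gauge from its wooden stand and press its pin squarely into the middle of the plugs, gently, until its foot sits flat on the collar, then hold it there for a second with a push of about 12 N (never over 25 N), until the reading tells you which block is soft. Stand the gauge back upright on its stand and put the soft block flat in the red tray, leaving the firm blocks and everything else where they are.

Things in the scene. Friction and masses are not known exactly. Their poses are not given: they have to be found in the camera images.
- gauge_grip (a point): middle of the gauge's upright round black grip, 27 mm across, from 24 mm below this point to 22 mm above; x towards the dial, z up. The gauge is a loose steel tool 110 mm tall, about 0.25 kg; its foot, 40 mm across, has its flat underside 84 mm below this point. The dial, 42 mm across, sits 50 mm below it and stands out 23 mm from the axis
- gauge_foot (a point): centre of the flat underside of the gauge's foot, on the gauge's axis; z up the gauge. The brass pin, 6 mm across, stands out 12 mm below it when free
- pin (a joint): how far the sprung pin is pushed up into the gauge, m: 0 free, 0.012 flush with the foot, about 0.7 N per mm. The dial's needle shows it, turning clockwise from the red to the green end. With the foot flat on a collar it reads 0.0057 to 0.0101 on a firm plug, 0.0024 to 0.0043 on the soft one (needle in the red); the rest of the push goes through the foot
- stand_top (a point): centre of the top face of the gauge's stand, a fixed dark wooden ring 68 mm across and 18 mm high with a hole 26 mm wide and 15 mm deep for the pin; the gauge's foot rests on it
- tray: red scrap tray, fixed, open on top, 170 mm square outside, walls 4 mm thick and 30 mm high, floor 4 mm; origin at the centre of its underside, x and y along its sides
- block_a_mid (a point): centre of a setting block: pale aluminium, 50 (its x) x 60 (its y) x 32 mm high, about 0.4 kg, loose. In its top, level with it, a springy green rubber plug 25 mm across, 9 mm travel, inside a rigid steel collar 42 mm across that stands 0.5 to 5.5 mm above the top, differently on each block. All three look alike; which plug is soft changes each time and only pressing tells
- block_b_mid (a point): centre of a setting block: pale aluminium, 50 (its x) x 60 (its y) x 32 mm high, about 0.4 kg, loose. In its top, level with it, a springy green rubber plug 25 mm across, 9 mm travel, inside a rigid steel collar 42 mm across that stands 0.5 to 5.5 mm above the top, differently on each block. All three look alike; which plug is soft changes each time and only pressing tells
- block_c_mid (a point): centre of a setting block: pale aluminium, 50 (its x) x 60 (its y) x 32 mm high, about 0.4 kg, loose. In its top, level with it, a springy green rubber plug 25 mm across, 9 mm travel, inside a rigid steel collar 42 mm across that stands 0.5 to 5.5 mm above the top, differently on each block. All three look alike; which plug is soft changes each time and only pressing tells
- glue: bystander: amber jar, 60 mm across, 85 mm tall; origin under its centre
- spool: bystander: red-brown thread spool, 44 mm across, 50 mm tall; origin under its centre
- hammer: bystander: hammer lying on the bench, about 250 mm long
- awl: bystander: driver-like awl lying on the bench, about 200 mm long
- rule: bystander: yellow rule, 18 x 240 x 6 mm, lying at the back of the bench
- tin: bystander: round brass tin, 56 mm across, 50 mm tall; origin under its centre
Things that resemble listed ones, but are neither listed nor needed, are in the scene too. Of the things like the part that bears stand_top, leave any that is blue or yellow; of the rest the larger one is meant.

How it is judged:
On the way:
1. the gauge's pin has been pressed into the soft block's plug (within 7 mm of its middle), upright and foot pressed flat on the collar with 6.5 to 12.5 N (about 12 N in all, with the pin), for 0.4 s (horizontal distance between gauge_foot and soft_plug_seat below 0.007 m and z of gauge_foot in the frame of soft_plug_seat below 0.031 m and angle between gauge_foot's own z axis and vertical below 0.07 rad and value of joint pin above 0.0015 m and (contact force between gauge and block_a between 6.5 and 12.5 N or contact force between gauge and block_b between 6.5 and 12.5 N or contact force between gauge and block_c between 6.5 and 12.5 N)), for 0.4 s.
At the end, for the whole second after the job is handed in: The gauge stands upright on its stand (foot on the ring, within 12 mm of its centre), the soft block lies flat and plug up on the tray's floor, both at rest; the firm blocks and the bystanders are where they were (horizontal distance between gauge_foot and stand_top below 0.012 m and z of gauge_foot in the frame of stand_top between -0.003 and 0.003 m and angle between gauge_foot's own z axis and vertical below 0.06 rad and ((horizontal distance between block_a_mid and soft_plug_seat below 0.005 m and x of block_a_mid in the frame of tray between -0.07 and 0.07 m and y of block_a_mid in the frame of tray between -0.07 and 0.07 m and z of block_a_mid in the frame of tray below 0.024 m and angle between block_a_mid's own z axis and vertical below 0.1 rad and linear speed of block_a below 0.02 m/s) or (horizontal distance between block_b_mid and soft_plug_seat below 0.005 m and x of block_b_mid in the frame of tray between -0.07 and 0.07 m and y of block_b_mid in the frame of tray between -0.07 and 0.07 m and z of block_b_mid in the frame of tray below 0.024 m and angle between block_b_mid's own z axis and vertical below 0.1 rad and linear speed of block_b below 0.02 m/s) or (horizontal distance between block_c_mid and soft_plug_seat below 0.005 m and x of block_c_mid in the frame of tray between -0.07 and 0.07 m and y of block_c_mid in the frame of tray between -0.07 and 0.07 m and z of block_c_mid in the frame of tray below 0.024 m and angle between block_c_mid's own z axis and vertical below 0.1 rad and linear speed of block_c below 0.02 m/s)) and linear speed of gauge below 0.02 m/s); the robot touches nothing.
It fails at once if a block pressed with the gauge harder than 25 N (contact force between gauge and block_a above 25 N or contact force between gauge and block_b above 25 N or contact force between gauge and block_c above 25 N).
It fails at once if a firm block shifted by more than 20 mm (distance of any of firm_plug1_seat, firm_plug2_seat from where it was at the start of the episode above 0.02 m).
It fails at once if a bystander shifted by more than 30 mm (distance of any of glue, spool, hammer, awl, rule, tin from where it was at the start of the episode above 0.03 m).
It also fails if it takes over 72 s, if anything falls off the work surface, if the arm or the gripper's body presses on something with over 40 N, if the wrist force passes 120 N, or if a joint passes its speed limit or range.

## Working session

There is one attempt and no reset: what is moved stays moved. The work goes in short steps, Python scripts to look and compute and a shell command to move; the robot and the scene stay as the last step left them, time stands still between calls to the robot, and variables do not carry over. Pictures are saved under pics/ and viewed, about 8 in all and at most 12, crops included, and the job is handed in when it is done.

```bash
mkdir -p pics; ls; cat > h.py <<'E'
from rig import *
import numpy as np, cv2
def pose(cam,c,o=None):
    if cam=="wrist":
        T=np.eye(4);T[:3,:3]=np.array(o["tcp_rot"]).reshape(3,3);T[:3,3]=o["ee_pos"]
        return T@np.array(c["hand_eye"])
    R=cv2.Rodrigues(np.array(c["rvec"],float))[0];T=np.eye(4);T[:3,:3]=R.T;T[:3,3]=-R.T@np.array(c["tvec"],float).ravel();return T
def snap(cam):
    o=get_obs();c=read_camera(cam);return c,pose(cam,c,o)
def cloud(c,T):
    z=c["z_map"];v,u=np.indices(z.shape)
    P=np.stack([(u-c["cx"])/c["fx"]*z,(v-c["cy"])/c["fy"]*z,z],-1)@T[:3,:3].T+T[:3,3]
    P[z<=0]=np.nan;return P
def ray(c,T,px,h):
    d=T[:3,:3]@np.array([(px[0]-c["cx"])/c["fx"],(px[1]-c["cy"])/c["fy"],1.]);return T[:3,3]+d*(h-T[2,3])/d[2]
def save(c,n,crop=None,s=1.5):
    im=c["color"][:,:,::-1]
    if crop: im=im[crop[1]:crop[3],crop[0]:crop[2]]
    cv2.imwrite("pics/"+n,cv2.resize(im,None,fx=s,fy=s,interpolation=cv2.INTER_CUBIC))
E
python3 - <<'E'
from h import *
np.set_printoptions(precision=3,suppress=True)
for cam in["top","scene"]:
    c,T=snap(cam);save(c,cam+"0.png");P=cloud(c,T)
    print(cam,T[:3,3])
    for q in["gauge_grip","gauge_foot","stand_top","tray","block_a_mid","glue","spool","tin"]:
        for r in landmark_of(cam,q)[:5]:
            u,v=map(int,np.round(r["at"]));print(q,round(r["score"],2),u,v,P[min(max(v,0),383),min(max(u,0),511)])
print(get_obs())
E
```

```text
pics
top [0.428 0.047 1.206]
gauge_grip 0.75 132 222 [0.495 0.319 0.129]
gauge_foot 0.59 139 227 [0.485 0.31  0.098]
stand_top 0.91 147 268 [0.386 0.307 0.   ]
stand_top 0.68 98 230 [0.48  0.437 0.004]
stand_top 0.66 107 263 [0.397 0.408 0.004]
stand_top 0.61 145 226 [0.49  0.307 0.051]
tray 0.62 389 221 [ 0.52  -0.312  0.002]
tray 0.17 216 237 [0.468 0.132 0.029]
block_a_mid 0.61 215 236 [0.47  0.134 0.031]
glue 0.88 206 140 [0.704 0.161 0.08 ]
spool 0.57 300 141 [ 0.715 -0.075  0.049]
spool 0.17 146 227 [0.489 0.307 0.037]
tin 0.57 253 141 [0.712 0.045 0.05 ]
scene [ 1.142 -0.331  1.195]
gauge_grip 0.83 305 124 [0.503 0.313 0.111]
gauge_foot 0.56 303 140 [0.509 0.311 0.037]
stand_top 0.88 327 123 [0.479 0.441 0.006]
stand_top 0.65 278 121 [0.379 0.307 0.005]
stand_top 0.64 300 140 [0.5   0.307 0.03 ]
stand_top 0.53 182 294 [ 0.731 -0.266  0.016]
stand_top 0.47 303 112 [0.394 0.403 0.005]
tray 0.89 131 246 [ 0.521 -0.318  0.004]
tray 0.54 225 188 [0.522 0.003 0.036]
block_a_mid 0.76 249 163 [0.484 0.117 0.031]
block_a_mid 0.55 180 294 [ 0.731 -0.271  0.025]
glue 0.58 306 212 [0.733 0.148 0.06 ]
spool 0.8 237 258 [ 0.738 -0.093  0.05 ]
spool 0.15 255 158 [0.479 0.143 0.033]
tin 0.87 278 235 [0.742 0.043 0.045]
{'clock': 0.9, 'joints': array([ 1.098,  0.207,  1.541,  0.   ,  1.393, -0.151]), 'qd': array([-0., -0.,  0., -0., -0.,  0.]), 'joint_torque': array([  0.   , -38.304, -29.198,  -0.   ,   0.001,  -0.   ]), 'ee_pos': array([0.182, 0.545, 0.193]), 'tcp_rot': array([[ 0.317,  0.948,  0.   ],
       [ 0.948, -0.317,  0.   ],
       [ 0.   , -0.   , -1.   ]]), 'ft_force': array([ 0.116,  0.167, -0.394]), 'ft_torque': array([ 0.019, -0.04 , -0.024]), 'opening': 0.08559968208393218}
```

View pics/top0.png

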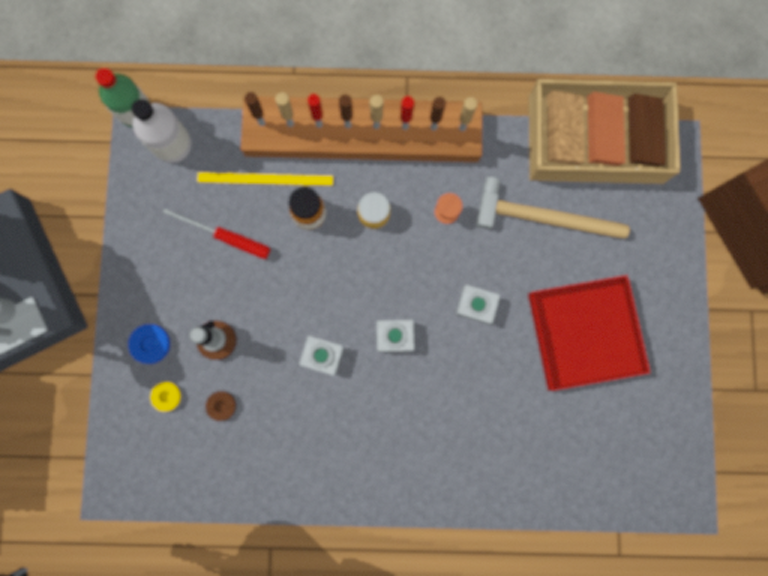

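View pics/scene0.png

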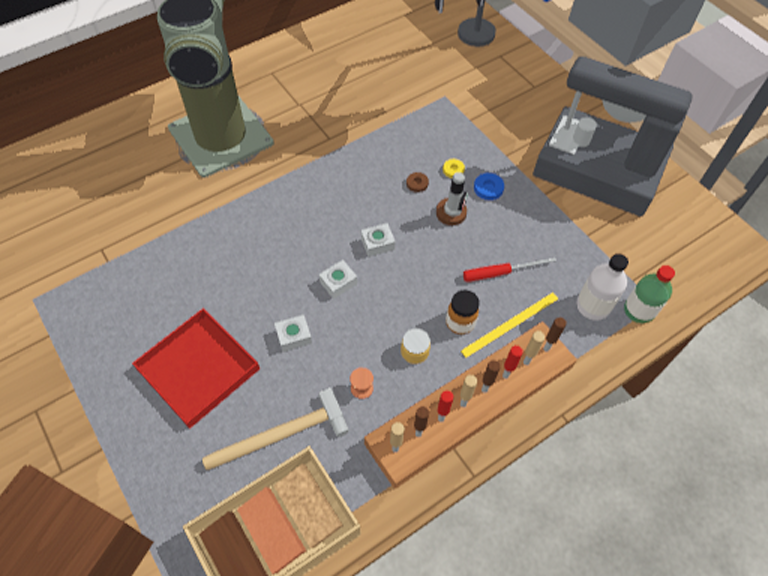

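The gauge stands on the larger brown ring near (143,227) in the top picture. The blocks are at (214,237), (263,223) and (319,203), and the tray is at about (393,222). Next I'll localise from the clouds.

```bash
python3 - <<'E'
from h import *
np.set_printoptions(precision=4,suppress=True)
import rig; print(tcp_to_grasp if 'tcp_to_grasp' in dir(rig) else [d for d in dir(rig) if d[0]!='_'])
for cam in["top","scene"]:
    c,T=snap(cam);P=cloud(c,T);C=c["color"].astype(int);print(cam,c["fx"])
    hsv=cv2.cvtColor(c["color"],cv2.COLOR_RGB2HSV)
    g=((hsv[...,0]>60)&(hsv[...,0]<95)&(hsv[...,1]>90)).astype(np.uint8)
    n,l,s,ce=cv2.connectedComponentsWithStats(g)
    for i in range(1,n):
        if 25<s[i,4]<400: print("plug",ce[i],s[i,4],np.nanmedian(P[l==i],0),ray(c,T,ce[i],.035))
    # objects by height: gauge and blocks and stand
    for nm,lo,hi,box in[("gripband",.085,.122,(.42,.56,.25,.38)),("stand",.012,.022,(.42,.56,.25,.38)),("gaugetop",.124,.14,(.42,.56,.25,.38)),("dialband",.035,.07,(.42,.56,.25,.38))]:
        m=(P[...,2]>lo)&(P[...,2]<hi)&(P[...,0]>box[0])&(P[...,0]<box[1])&(P[...,1]>box[2])&(P[...,1]<box[3])
        q=P[m]
        if len(q): print(nm,len(q),q.mean(0),q.min(0),q.max(0))
    m=(P[...,2]>.028)&(P[...,2]<.042)&(P[...,0]>.42)&(P[...,0]<.62)&(P[...,1]>-.14)&(P[...,1]<.19)
    n,l,s,ce=cv2.connectedComponentsWithStats(m.astype(np.uint8))
    for i in range(1,n):
        if s[i,4]>100:
            q=P[l==i];r=cv2.minAreaRect((q[:,:2]*1000).astype(np.float32));print("block",ce[i],s[i,4],q.mean(0),np.percentile(q[:,2],[5,50,95,99]),r)
    red=(hsv[...,1]>180)&((hsv[...,0]<6)|(hsv[...,0]>174))&(P[...,1]<-.15)&(P[...,0]<.7)
    q=P[red];print("tray",len(q),cv2.minAreaRect((q[:,:2]*1000).astype(np.float32)))
E
```

```text
0.0187
top 465.808939867961
plug [79.8976 63.3554] 332 [0.8842 0.4759 0.1033] [0.9143 0.5046 0.035 ]
plug [318.4348 202.2391] 46 [ 0.5615 -0.1254  0.0318] [ 0.5609 -0.1245  0.035 ]
plug [262.9767 223.4186] 43 [0.5055 0.0147 0.0304] [0.5042 0.0148 0.035 ]
plug [213.6087 236.5435] 46 [0.469  0.1374 0.0305] [0.4687 0.1376 0.035 ]
gripband 58 [0.4907 0.3125 0.1063] [0.4798 0.3074 0.0851] [0.5055 0.3319 0.1216]
stand 276 [0.4871 0.3091 0.0167] [0.459  0.2841 0.0122] [0.5254 0.3492 0.0219]
gaugetop 79 [0.493  0.3207 0.127 ] [0.481  0.3087 0.1242] [0.5043 0.332  0.1314]
dialband 70 [0.5022 0.3144 0.056 ] [0.4784 0.3056 0.0354] [0.5218 0.3309 0.0698]
block [315.7484 201.9065] 310 [ 0.562  -0.1182  0.0318] [0.0286 0.0317 0.0353 0.0365] ((562.9096069335938, -121.29032135009766), (50.08623504638672, 49.46659851074219), 74.81981658935547)
block [263.366  223.0455] 418 [0.5054 0.0138 0.0321] [0.0286 0.0319 0.0362 0.0378] ((505.6294250488281, 13.358343124389648), (50.621559143066406, 58.14366149902344), 1.4019547700881958)
block [214.0157 236.4157] 445 [0.4692 0.1368 0.0326] [0.0288 0.0323 0.038  
[... 831 characters left out ...]
.0365] [0.5211 0.3479 0.0693]
block [251.5174 157.6   ] 230 [0.4715 0.1348 0.0326] [0.0288 0.0322 0.0379 0.0412] ((470.545654296875, 135.6586151123047), (60.81336212158203, 53.18642044067383), 76.46022033691406)
block [224.8108 183.9459] 259 [0.5074 0.0121 0.0318] [0.0285 0.0315 0.0361 0.0381] ((507.863037109375, 12.547574996948242), (61.375274658203125, 52.443092346191406), 89.76964569091797)
block [197.5144 218.8846] 208 [ 0.5648 -0.1184  0.0317] [0.0285 0.0314 0.0359 0.0378] ((564.4833374023438, -121.45358276367188), (47.546287536621094, 53.36299133300781), 74.76907348632812)
tray 3387 ((520.8856201171875, -316.19073486328125), (174.27610778808594, 167.94650268554688), 11.433536529541016)
```

```bash
python3 -m crank '[[[-0.016,0.041,-0.009,0],[-0.016,0.041,-0.009,0],[-0.016,0.041,-0.009,0],[-0.016,0.041,-0.009,0],[-0.016,0.041,-0.009,0],[-0.016,0.041,-0.009,0],[-0.016,0.041,-0.009,0],[-0.016,0.041,-0.009,0],[0,0,0,0],[0,0,0,0]]]' 100
python3 - <<'E'
from h import *
np.set_printoptions(precision=4,suppress=True)
c,T=snap("wrist");P=cloud(c,T);save(c,"w1.png");print(np.array(c["hand_eye"]),c["fx"],T[:3,3])
for q in["gauge_grip","gauge_foot","stand_top"]:
    for r in landmark_of("wrist",q)[:3]:print(q,r["score"],r["at"],P[int(r["at"][1]),int(r["at"][0])])
for nm,lo,hi in[("top",.12,.135),("grip",.085,.12),("stand",.014,.022),("dial",.035,.07)]:
    m=(P[...,2]>lo)&(P[...,2]<hi)&(abs(P[...,0]-.492)<.045)&(abs(P[...,1]-.318)<.045);q=P[m]
    if len(q):print(nm,len(q),q.mean(0),q.min(0),q.max(0),cv2.minEnclosingCircle((q[:,:2]*1000).astype(np.float32)))
E
```

```text
clock: 2.0
ee_pos: [0.4535, 0.3192, 0.2652]
tcp_rot: [[0.32, 0.948, -0.0], [0.948, -0.32, 0.001], [0.0, -0.0, -1.0]]
ft_force: [-0.5, 0.7, -0.0]
opening: 0.0849
[[ 1.     -0.0012 -0.0002 -0.0015]
 [ 0.0012  0.9538  0.3006 -0.0775]
 [-0.0001 -0.3006  0.9538 -0.1812]
 [ 0.      0.      0.      1.    ]] 300.7509032066533 [0.3796 0.3425 0.4464]
gauge_grip 0.87 [266.8, 194.7] [0.4837 0.3216 0.1279]
gauge_grip 0.24 [165.3, 333.2] [0.7007 0.0724 0.0266]
gauge_foot 0.88 [263.6, 177.0] [0.4783 0.3215 0.074 ]
gauge_foot 0.71 [24.9, 297.4] [ 0.5556 -0.1097  0.0341]
stand_top 0.92 [295.6, 92.6] [0.3943 0.3985 0.0032]
stand_top 0.87 [263.3, 175.5] [0.4768 0.3221 0.0701]
stand_top 0.77 [335.6, 147.7] [0.4876 0.4327 0.0033]
top 420 [0.4901 0.3208 0.127 ] [0.4785 0.3076 0.12  ] [0.5048 0.3338 0.1307] ((491.6044616699219, 320.42730712890625), 13.346322059631348)
grip 177 [0.4813 0.3229 0.1036] [0.4782 0.31   0.0851] [0.4911 0.3338 0.1199] ((487.1153564453125, 321.90557861328125), 12.454449653625488)
stand 777 [0.4791 0.3142 0.0182] [0.4569 0.2839 0.0141] [0.5173 0.3508 0.0214] ((490.3265686035156, 317.1138916015625), 33.83774185180664)
dial 233 [0.4866 0.3303 0.0557] [0.4769 0.3063 0.0351] [0.5043 0.349  0.0699] ((491.83270263671875, 327.62713623046875), 21.817951202392578)
```

View pics/w1.png

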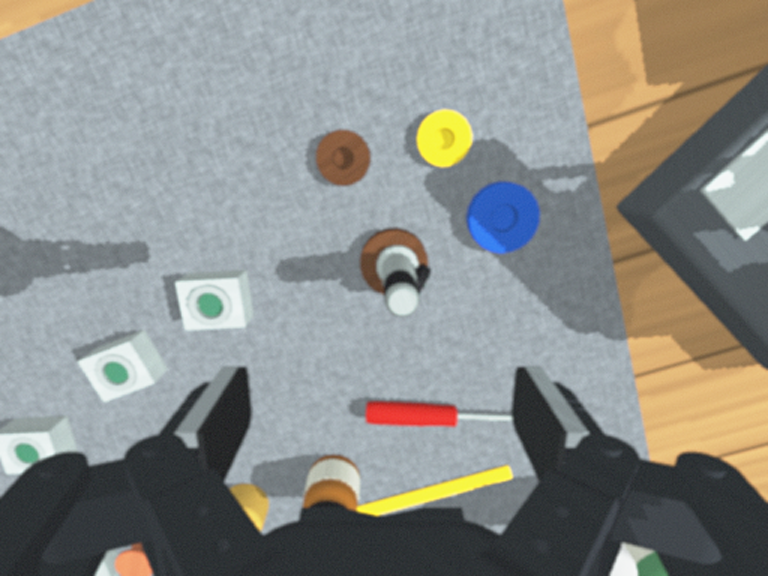

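The wrist view shows the gauge at (400,290)/1.5 on the larger brown ring. Its dial points towards image right, which is world +y. I'll turn the wrist about 72° so the camera sits on the dial side, then centre over the gauge.

```bash
python3 -m crank '[[[0.0131,0.0362,0,0],[0,0,0,8],[0,0,0,8],[0,0,0,8],[0,0,0,8],[0,0,0,8],[0,0,0,8],[0,0,0,8],[0,0,0,8],[0,0,0,7]]]'
python3 -m crank '[[[0,0,0,0],[0,0,0,0]]]'
python3 - <<'E'
from h import *
np.set_printoptions(precision=4,suppress=True)
c,T=snap("wrist");P=cloud(c,T);save(c,"w2.png");print(get_obs()["joints"])
for nm,lo,hi in[("top",.122,.135),("grip",.085,.12),("stand",.014,.022),("dial",.035,.07)]:
    m=(P[...,2]>lo)&(P[...,2]<hi)&(abs(P[...,0]-.492)<.045)&(abs(P[...,1]-.318)<.045);q=P[m]
    if len(q):print(nm,len(q),q.mean(0),q.min(0),q.max(0),cv2.minEnclosingCircle((q[:,:2]*1000).astype(np.float32)))
E
```

```text
clock: 3.2
ee_pos: [0.4901, 0.322, 0.2647]
tcp_rot: [[1.0, 0.006, -0.001], [0.006, -1.0, -0.0], [-0.001, 0.0, -1.0]]
ft_force: [0.2, 0.7, 0.7]
opening: 0.0853
clock: 3.4
ee_pos: [0.4905, 0.3215, 0.2649]
tcp_rot: [[1.0, 0.013, -0.0], [0.013, -1.0, -0.0], [-0.0, 0.0, -1.0]]
ft_force: [-0.2, 0.9, -0.3]
opening: 0.0854
[0.4324 0.186  1.4181 0.     1.5378 0.4201]
top 425 [0.4918 0.3222 0.1274] [0.4795 0.3082 0.1222] [0.5037 0.334  0.13  ] ((491.83489990234375, 321.17755126953125), 13.027421951293945)
grip 128 [0.4918 0.3317 0.1047] [0.4787 0.316  0.0852] [0.505  0.3347 0.1199] ((491.7832336425781, 321.279541015625), 13.498385429382324)
stand 702 [0.4842 0.3263 0.0181] [0.4576 0.2888 0.014 ] [0.524  0.3516 0.0217] ((490.31158447265625, 318.4070739746094), 33.80043029785156)
dial 208 [0.5003 0.3346 0.0597] [0.4773 0.3137 0.0358] [0.5197 0.3496 0.07  ] ((499.2680358886719, 327.59649658203125), 22.263303756713867)
```

View pics/w2.png

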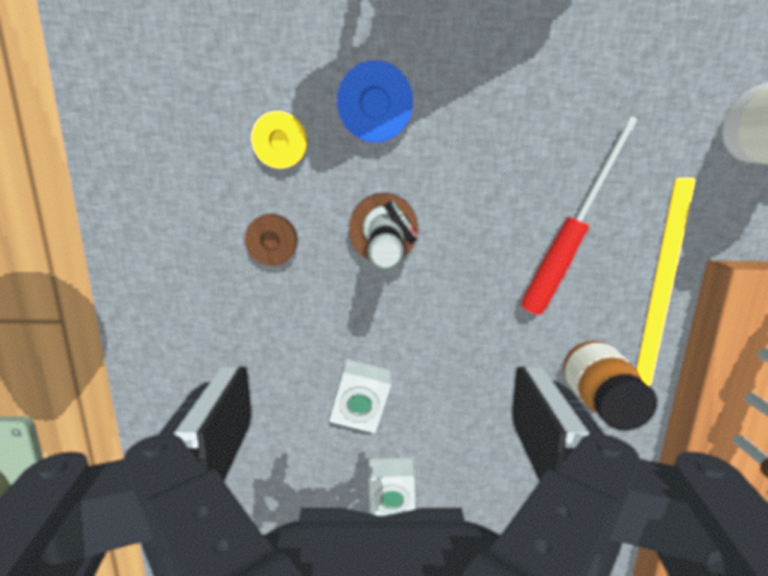

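```bash
python3 -m crank '[[[0.001,0.0003,0,8.3],[0,0,0,8.3],[0,0,0,8.3],[0,0,0,8.3],[0,0,0,8.4],[0,0,0,8.4],[0,0,0.04,0],[0,0,0.04,0],[0,0,0.03,0],[0,0,0,0]]]'
python3 - <<'E'
from h import *
np.set_printoptions(precision=4,suppress=True)
c,T=snap("wrist");P=cloud(c,T);save(c,"w3.png")
o=get_obs();R=np.array(o["tcp_rot"]).reshape(3,3);print(o["ee_pos"],R)
for nm,lo,hi in[("top",.122,.135),("grip",.085,.12),("stand",.014,.022),("dial",.033,.072)]:
    m=(P[...,2]>lo)&(P[...,2]<hi)&(abs(P[...,0]-.492)<.045)&(abs(P[...,1]-.318)<.045);q=P[m]
    if len(q):
        print(nm,len(q),q.mean(0),cv2.minEnclosingCircle((q[:,:2]*1000).astype(np.float32)))
        if nm=="dial":print(cv2.fitLine((q[:,:2]*1000).astype(np.float32),cv2.DIST_HUBER,0,.01,.01).ravel())
E
```

```text
clock: 4.45
ee_pos: [0.488, 0.3187, 0.1493]
tcp_rot: [[0.651, -0.759, -0.011], [-0.759, -0.651, -0.005], [-0.003, 0.011, -1.0]]
ft_force: [-0.3, -0.1, 0.1]
opening: 0.0851
[0.4902 0.3198 0.1526] [[ 0.6505 -0.7595 -0.0055]
 [-0.7595 -0.6505 -0.0025]
 [-0.0017  0.0058 -1.    ]]
top 961 [0.4934 0.3224 0.1274] ((492.43389892578125, 321.276611328125), 13.030020713806152)
grip 359 [0.5007 0.3285 0.104 ] ((492.7262878417969, 321.58001708984375), 13.443419456481934)
stand 1266 [0.4975 0.3225 0.0182] ((491.2291259765625, 318.612060546875), 33.9587516784668)
dial 612 [0.507  0.333  0.0616] ((506.1991271972656, 331.82293701171875), 21.193561553955078)
[  0.6079  -0.794  508.3913 333.8114]
```

View pics/w3.png

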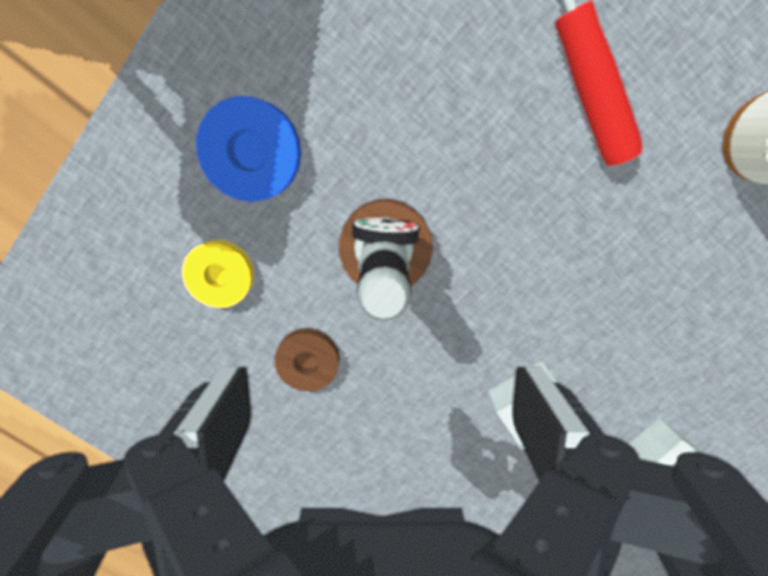

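The dial now faces the camera at (385,228), with red on the right end and green on the left. I'll descend to the grip.

```bash
python3 -m crank '[[[0.0004,-0.002,0.025,0],[0,0,0.025,0],[0,0,0.015,0],[0,0,0,0],[0,0,0,0]]]' | head -3
python3 -m crank '[[[0,0,0,0],[0,0,0,0],[0,0,0,0],[0,0,0,0],[0,0,0,0],[0,0,0,0],[0,0,0,0]]]' 0
python3 -m crank '[[[0,0,0,0],[0,0,0,0]]]'
```

```text
clock: 5.0
ee_pos: [0.4952, 0.3221, 0.0916]
tcp_rot: [[0.65, -0.76, 0.002], [-0.76, -0.65, 0.001], [0.001, -0.002, -1.0]]
clock: 5.7
ee_pos: [0.4941, 0.3215, 0.09]
tcp_rot: [[0.649, -0.76, -0.0], [-0.76, -0.649, -0.0], [-0.0, 0.0, -1.0]]
ft_force: [-0.3, 0.4, 0.1]
opening: 0.0001
clock: 5.9
ee_pos: [0.4941, 0.3215, 0.09]
tcp_rot: [[0.65, -0.76, -0.0], [-0.76, -0.65, -0.0], [-0.0, 0.0, -1.0]]
ft_force: [-0.4, -0.3, -0.5]
opening: 0.0001
```

```bash
python3 - <<'E'
from h import *
np.set_printoptions(precision=4,suppress=True)
c,T=snap("wrist");P=cloud(c,T);s=snap("scene")[0]
im=np.hstack([cv2.resize(c["color"],(512,384)),cv2.resize(s["color"][60:220,180:400],(528,384),interpolation=2)])[:,:,::-1]
cv2.imwrite("pics/w4.png",cv2.resize(im,(800,295)))
for nm,lo,hi in[("top",.122,.135),("stand",.014,.022),("dial",.033,.072)]:
    m=(P[...,2]>lo)&(P[...,2]<hi)&(abs(P[...,0]-.492)<.045)&(abs(P[...,1]-.318)<.045);q=P[m]
    if len(q): print(nm,len(q),q.mean(0),cv2.minEnclosingCircle((q[:,:2]*1000).astype(np.float32)))
E
```

```text
top 563 [0.4989 0.3273 0.1266] ((493.9761657714844, 322.6090087890625), 12.500864028930664)
stand 1801 [0.4987 0.323  0.0182] ((491.2424621582031, 318.5121154785156), 33.832305908203125)
dial 1081 [0.5074 0.333  0.061 ] ((506.4261169433594, 331.75653076171875), 21.15420150756836)
```

View pics/w4.png

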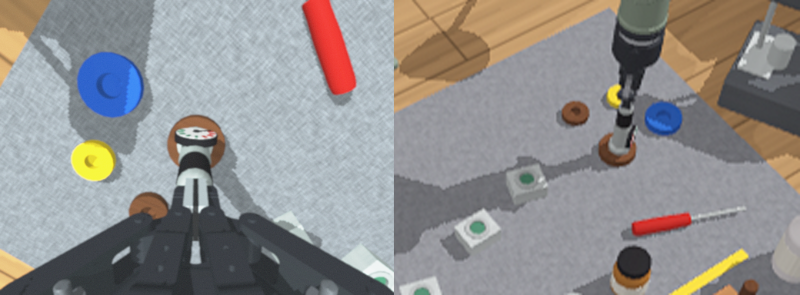

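```bash
python3 - <<'E'
from h import *
np.set_printoptions(precision=4,suppress=True)
c,T=snap("wrist");P=cloud(c,np.array(c["hand_eye"]))
print(c["fx"],c["fy"],c["cx"],c["cy"])
for v in range(190,350,8): print(v,[P[v,u] .round(3).tolist() for u in(235,244,255,265)])
for cam in("top","scene"):
    c,T=snap(cam);Q=cloud(c,T)
    for lo in np.arange(.09,.25,.01):
        m=(abs(Q[...,0]-.494)<.07)&(abs(Q[...,1]-.32)<.07)&(Q[...,2]>lo)&(Q[...,2]<lo+.01);q=Q[m]
        if len(q):print(cam,lo.round(2),len(q),q.min(0),q.max(0))
E
```

```text
300.7509032066533 300.7509032066533 253.97721853970498 189.68758078490367
190 [[-0.015, -0.005, 0.04], [-0.007, -0.013, 0.017], [0.001, -0.013, 0.015], [0.008, -0.012, 0.019]]
198 [[-0.013, -0.007, 0.016], [-0.006, -0.011, 0.006], [0.001, -0.012, 0.002], [0.008, -0.008, 0.012]]
206 [[-0.012, -0.006, 0.004], [-0.006, -0.011, -0.009], [0.001, -0.011, -0.011], [0.007, -0.009, -0.005]]
214 [[-0.011, -0.007, -0.014], [-0.006, -0.011, -0.023], [0.001, -0.012, -0.026], [0.006, -0.01, -0.02]]
222 [[-0.01, -0.008, -0.028], [-0.005, -0.011, -0.033], [0.001, -0.011, -0.034], [0.006, -0.009, -0.03]]
230 [[-0.01, -0.007, -0.036], [-0.005, -0.008, -0.037], [0.001, -0.008, -0.039], [0.006, -0.008, -0.037]]
238 [[-0.01, -0.003, -0.037], [-0.005, -0.009, -0.05], [0.001, -0.01, -0.05], [0.005, -0.009, -0.05]]
246 [[-0.009, -0.006, -0.051], [-0.004, -0.01, -0.058], [0.001, -0.009, -0.058], [0.005, -0.01, -0.058]]
254 [[-0.009, -0.005, -0.058], [-0.004, -0.009, -0.065], [0.001, -0.009, -0.065], [0.005, -0.009, -0.065]]
262 [[-0.008, -0.005, -0.064], [-0.004, -0.009, -0.071], [0.001, -0.009, -0.072], [0.
[... 2179 characters left out ...]
[0.488  0.3059 0.1201] [0.5077 0.3298 0.13  ]
scene 0.13 8 [0.4878 0.3058 0.1307] [0.5076 0.3212 0.139 ]
scene 0.14 17 [0.49   0.3057 0.1401] [0.5077 0.3207 0.1497]
scene 0.15 5 [0.4993 0.3059 0.1514] [0.5057 0.3263 0.155 ]
scene 0.17 6 [0.5029 0.3101 0.1741] [0.5191 0.3252 0.1788]
scene 0.18 7 [0.4975 0.2829 0.1801] [0.5261 0.3151 0.1896]
scene 0.19 20 [0.4914 0.2799 0.1908] [0.531  0.3182 0.1998]
scene 0.2 12 [0.4912 0.276  0.2002] [0.5356 0.3189 0.2084]
scene 0.21 39 [0.491  0.2667 0.211 ] [0.5416 0.3208 0.2199]
scene 0.22 47 [0.4919 0.2665 0.22  ] [0.5413 0.3179 0.2295]
scene 0.23 39 [0.4884 0.2808 0.2301] [0.5267 0.3219 0.2398]
scene 0.24 24 [0.5088 0.2819 0.2406] [0.5274 0.3013 0.2489]
```

The shut fingers end about 40 mm short of the reported TCP. They sit at z≈0.130, just above the gauge's top, so the close caught nothing and the gauge is undisturbed. The real fingertips are therefore at reported z + 0.039, so I'll reopen and go 43 mm lower.

```bash
python3 -m crank '[[[0,0,-0.006,0],[-0.001,0.0014,0,0],[0,0,0,0],[0,0,0,0],[0,0,0,0],[0,0,0,0]]]' 100
python3 - <<'E'
from h import *
np.set_printoptions(precision=4,suppress=True)
c,T=snap("wrist");P=cloud(c,T);Q=cloud(c,np.array(c["hand_eye"]))
m=(P[...,2]>.122)&(P[...,2]<.131)&(abs(P[...,0]-.492)<.03)&(abs(P[...,1]-.318)<.03);q=P[m]
print(get_obs()["ee_pos"],len(q),cv2.minEnclosingCircle((q[:,:2]*1000).astype(np.float32)))
m=(abs(abs(Q[...,0])-.044)<.012)&(abs(Q[...,1])<.015)&(Q[...,2]<.02);print("tips",np.percentile(Q[m][:,2],[50,90,97,100]))
E
```

```text
clock: 6.75
ee_pos: [0.4923, 0.3213, 0.096]
tcp_rot: [[0.649, -0.76, -0.0], [-0.76, -0.649, -0.0], [-0.0, 0.0, -1.0]]
ft_force: [-0.4, 0.3, -0.5]
opening: 0.0845
[0.4924 0.3213 0.096 ] 1565 ((492.31878662109375, 321.41558837890625), 13.163956642150879)
tips [-0.0963 -0.0646 -0.0573 -0.0507]
```

```bash
python3 -m crank '[[[0,0,0.024,0],[0,0,0.024,0],[0,0,0,0],[0,0,0,0],[0,0,0,0]]]' | head -3
python3 -m crank '[[[0,0,0,0],[0,0,0,0],[0,0,0,0],[0,0,0,0],[0,0,0,0],[0,0,0,0]]]' 0
python3 - <<'E'
from h import *
c,T=snap("wrist");s=snap("scene")[0]
im=np.hstack([c["color"],cv2.resize(s["color"][60:220,180:400],(528,384),interpolation=2)])[:,:,::-1]
cv2.imwrite("pics/w5.png",cv2.resize(im,(800,295)))
E
```

```text
clock: 7.3
ee_pos: [0.4936, 0.3219, 0.0495]
tcp_rot: [[0.649, -0.76, 0.002], [-0.76, -0.649, 0.001], [0.001, -0.002, -1.0]]
clock: 7.9
ee_pos: [0.4929, 0.3215, 0.0486]
tcp_rot: [[0.649, -0.76, 0.001], [-0.76, -0.649, 0.0], [0.0, -0.001, -1.0]]
ft_force: [-0.0, -0.4, 2.4]
opening: 0.0248
```

View pics/w5.png

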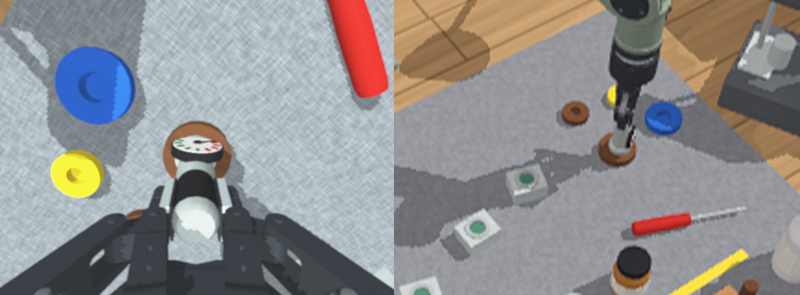

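The gauge is gripped at 25 mm, with the dial visible at (200,143) in the wrist view and the needle at the red end, free. I'll lift and go over the nearest block (A).

```bash
python3 -m crank '[[[0,0,-0.01,0],[0,0,-0.02,0],[0,0,-0.02,0],[0,0,0,0],[0,0,0,0]]]'
python3 -m crank '[[[0.0208,0.0229,0,0],[0.0208,0.0229,0,0],[0.0208,0.0229,0,0],[0.0208,0.0229,0,0],[0.0208,0.0229,0,0],[0.0208,0.0229,0,0],[0,0,0,0],[0,0,0,0],[0,0,0,0],[0,0,0,0]]]'
python3 - <<'E'
from h import *
np.set_printoptions(precision=4,suppress=True)
c,T=snap("wrist");P=cloud(c,T);save(c,"w6.png",s=1.5);o=get_obs();print(o["ee_pos"],o["ft_force"],o["ft_torque"],o["opening"])
for lo,hi in((.15,.17),(.172,.19)):
    m=(P[...,2]>lo)&(P[...,2]<hi)&(abs(P[...,0]-o["ee_pos"][0])<.03)&(abs(P[...,1]-o["ee_pos"][1])<.03);q=P[m];print(len(q),q.mean(0) if len(q) else 0,np.percentile(q[:,2],95) if len(q) else 0)
Q=cloud(c,np.array(c["hand_eye"]))
hsv=cv2.cvtColor(c["color"],cv2.COLOR_RGB2HSV)
for nm,g in(("green",(hsv[...,0]>60)&(hsv[...,0]<95)&(hsv[...,1]>90)),):
    n,l,s,ce=cv2.connectedComponentsWithStats(g.astype(np.uint8))
    for i in range(1,n):
        if s[i,4]>40: print("plug",ce[i],s[i,4],np.nanmedian(P[l==i],0))
E
```

```text
clock: 8.5
ee_pos: [0.4921, 0.3213, 0.0978]
tcp_rot: [[0.65, -0.76, -0.0], [-0.76, -0.65, -0.0], [-0.0, 0.0, -1.0]]
ft_force: [-0.1, -0.6, -3.9]
opening: 0.0246
clock: 9.5
ee_pos: [0.4687, 0.1381, 0.0976]
tcp_rot: [[0.65, -0.76, -0.001], [-0.76, -0.65, 0.0], [-0.001, 0.001, -1.0]]
ft_force: [0.2, 0.3, -2.6]
opening: 0.0245
[0.4689 0.1381 0.0978] [-0.3863  0.7778 -1.8747] [ 0.0045 -0.0051 -0.005 ] 0.024308230312077763
2494 [0.4757 0.1441 0.1608] 0.1692582554091658
5879 [0.4726 0.1408 0.1794] 0.18896705388536258
plug [383.7039 242.7585] 439 [0.5051 0.0134 0.0319]
```

```bash
cat >> h.py <<'E'
def ft(n=6):
    a=[];
    for i in range(n):
        read_camera("scene");o=get_obs();a.append(np.r_[o["ft_force"],o["ft_torque"],o["ee_pos"]])
    a=np.array(a);print("F",a[:,:3].mean(0).round(2),"sd",a[:,2].std().round(2),"M",a[:,3:6].mean(0).round(3),"p",a[-1,6:].round(4),o["clock"]);return a
E
python3 -m crank '[[[0,0,0.01,0],[0,0,0.008,0],[0,0,0,0],[0,0,0,0]]]' | sed -n 2p
python3 -c "from h import *;ft(8)"
python3 -m crank '[[[0,0,0.004,0],[0,0,0.004,0],[0,0,0.002,0],[0,0,0,0],[0,0,0,0]]]' | sed -n '2p;4p'
python3 -c "from h import *;ft(5)"
```

```text
ee_pos: [0.4683, 0.1373, 0.0793]
F [-0.3  -0.19 -2.44] sd 0.38 M [-0.01  -0.     0.003] p [0.4692 0.1372 0.0803] 10.35
ee_pos: [0.4695, 0.1372, 0.0704]
ft_force: [0.5, -0.1, 0.3]
F [ 0.6  -0.31  0.43] sd 0.46 M [-0.047 -0.165 -0.016] p [0.4694 0.1372 0.0703] 11.1
```

View pics/w6.png

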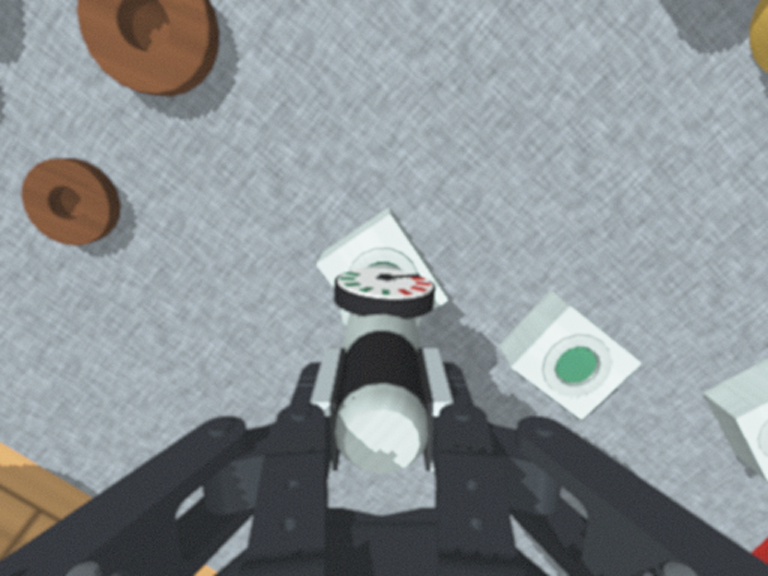

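At 4.4 mm pin travel the push on block A has risen 2.9 N, about 0.65 N/mm. That is close to the 0.62 N/mm expected for a firm plug (soft would be about 0.26), so A looks firm. I'll save the dial picture and go to B.

```bash
python3 -c "
from h import *
save(snap('wrist')[0],'dA.png',(205,160,305,215),4)"
python3 -m crank '[[[0,0,-0.01,0],[0,0,-0.018,0],[0.0234,0.0105,0,0],[0.0234,0.0105,0,0],[0.0234,0.0105,0,0],[0.0234,0.0105,0,0],[0.0234,0.0105,0,0],[0,0,0,0],[0,0,0,0],[0,0,0,0]]]' | sed -n 2p
python3 -m crank '[[[0,0,0.01,0],[0,0,0.008,0],[0,0,0,0],[0,0,0,0],[0,0,0,0]]]' | sed -n 2p
python3 -c "from h import *;ft(6)"
python3 -m crank '[[[0,0,0.004,0],[0,0,0.004,0],[0,0,0.002,0],[0,0,0,0],[0,0,0,0]]]' | sed -n '2p;4p'
python3 -c "
from h import *;ft(6)
save(snap('wrist')[0],'dB.png',(205,160,305,215),4)"
```

```text
ee_pos: [0.5042, 0.0149, 0.0978]
ee_pos: [0.5052, 0.0143, 0.0801]
F [ 0.23 -0.01 -2.82] sd 0.46 M [-0.018  0.016 -0.034] p [0.5053 0.0141 0.0803] 12.95
ee_pos: [0.5052, 0.0141, 0.0701]
ft_force: [0.3, -0.1, -1.6]
F [ 0.38  0.49 -1.66] sd 0.49 M [-0.019 -0.026  0.006] p [0.5051 0.0142 0.0702] 13.75
```

```bash
python3 -c "
import cv2,numpy as np
cv2.imwrite('pics/dAB.png',np.vstack([cv2.imread('pics/dA.png'),cv2.imread('pics/dB.png')]))"
```

```text
(no output)
```

View pics/dAB.png

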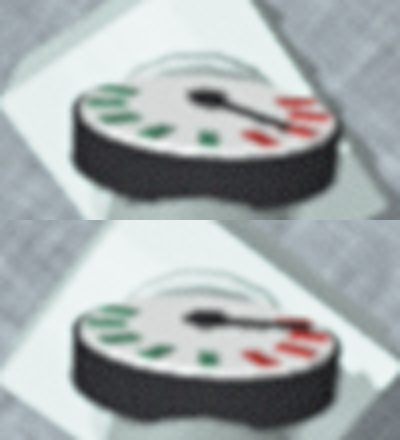

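Same depth on both: A's needle (top) is past the third red mark, while B's (bottom) has barely moved at (300,325). Block B is soft, with 0.26 N/mm agreeing. I'll press B until the foot seats.

```bash
for k in 1 ; do python3 -m crank '[[[0,0,0.001,0],[0,0,0.0005,0],[0,0,0.0005,0],[0,0,0,0]]]' | sed -n '2p;4p'; done
python3 -m crank '[[[0,0,0.0005,0],[0,0,0,0]]]' | sed -n '2p;4p'
python3 -m crank '[[[0,0,0.0005,0],[0,0,0,0]]]' | sed -n '2p;4p'
python3 -m crank '[[[0,0,0.0005,0],[0,0,0,0]]]' | sed -n '2p;4p'
```

```text
ee_pos: [0.5052, 0.0141, 0.0681]
ft_force: [0.4, -0.4, -1.5]
ee_pos: [0.5051, 0.0142, 0.0676]
ft_force: [0.6, 0.5, -0.9]
ee_pos: [0.5051, 0.0142, 0.0671]
ft_force: [1.0, 1.0, -1.4]
ee_pos: [0.5051, 0.0141, 0.0666]
ft_force: [-0.7, 0.2, -0.9]
```

```bash
python3 -m crank '[[[0,0,0.0005,0],[0,0,0,0]]]' | sed -n '2p;4p'
python3 -m crank '[[[0,0,0.0005,0],[0,0,0,0]]]' | sed -n '2p;4p'
python3 -m crank '[[[0,0,0.0004,0],[0,0,0,0]]]' | sed -n '2p;4p'
```

```text
ee_pos: [0.5051, 0.0142, 0.0661]
ft_force: [-0.2, -0.5, -0.2]
ee_pos: [0.5051, 0.0141, 0.0656]
ft_force: [0.8, 1.1, -0.3]
ee_pos: [0.5052, 0.0142, 0.0655]
ft_force: [-1.5, -0.6, 1.7]
```

```bash
python3 -m crank '[[[0,0,0.0003,0],[0,0,0,0],[0,0,0,0]]]' | sed -n '2p;4p'
python3 -c "from h import *;ft(4)"
```

```text
ee_pos: [0.5053, 0.0142, 0.0655]
ft_force: [-2.6, 0.1, 5.9]
F [-1.3   0.29  5.29] sd 0.64 M [ 0.068  0.343 -0.002] p [0.5053 0.0142 0.0655] 15.9
```

```bash
python3 -m crank '[[[0,0,0.00025,0],[0,0,0,0],[0,0,0,0]]]' | sed -n '2p;4p'
python3 -c "
from h import *;ft(8)
c,T=snap('wrist');save(c,'dB2.png',(180,140,330,260),4)"
```

```text
ee_pos: [0.5054, 0.0142, 0.0655]
ft_force: [-2.2, 0.2, 6.0]
F [-2.24  0.6   6.63] sd 0.43 M [ 0.108  0.483 -0.002] p [0.5054 0.0142 0.0655] 16.6
```

View pics/dB2.png

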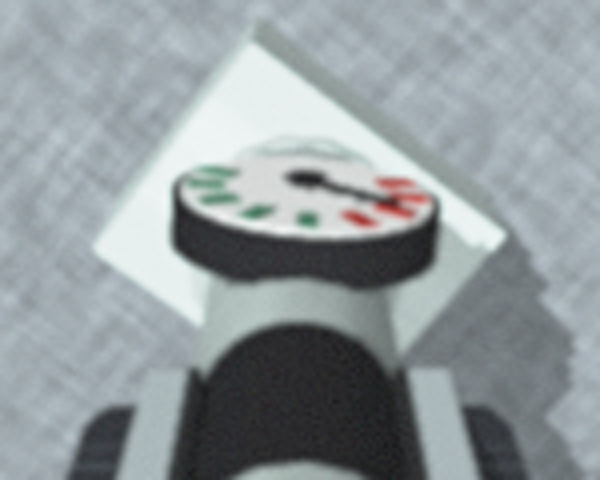

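Foot seated; needle stays in the red (second to third red mark at (400,203)), so B is soft. The push is about 9.3 N, so a bit more, then hold.

```bash
python3 -m crank '[[[0,0,0.00035,0],[0,0,0,0],[0,0,0,0],[0,0,0,0]]]' | sed -n '2,4p'
python3 -c "
from h import *;ft(14)"
```

```text
ee_pos: [0.5054, 0.0142, 0.0655]
tcp_rot: [[0.65, -0.76, 0.001], [-0.76, -0.65, -0.0], [0.0, -0.0, -1.0]]
ft_force: [-2.5, 0.5, 8.9]
F [-2.8   0.25  8.51] sd 0.34 M [ 0.122  0.612 -0.009] p [0.5055 0.0142 0.0655] 17.75
```

The total push is 11.1 N, held over 1 s and upright. Now back to the stand.

```bash
python3 -m crank '[[[0,0,-0.012,0],[0,0,-0.024,0],[-0.03,-0.0234,0,0],[-0.03,-0.0234,0,0],[-0.03,-0.0234,0,0],[-0.03,-0.0234,0,0],[-0.03,-0.0234,0,0],[-0.03,-0.0234,0,0],[-0.03,-0.0234,0,0],[-0.031,-0.0231,0,0]]]' | sed -n 2p
python3 -m crank '[[[0,0,0,0],[0,0,0,0],[0,0,0,0]]]' | sed -n '2,5p'
python3 - <<'E'
from h import *
np.set_printoptions(precision=4,suppress=True)
c,T=snap("wrist");P=cloud(c,T);p=get_obs()["ee_pos"];print(p)
m=(P[...,2]>.013)&(P[...,2]<.023)&(abs(P[...,0]-.492)<.05)&(abs(P[...,1]-.318)<.05);q=P[m]
print(len(q),q.min(0),q.max(0),cv2.minEnclosingCircle((q[:,:2]*1000).astype(np.float32)))
E
```

```text
ee_pos: [0.4899, 0.3201, 0.0997]
ee_pos: [0.4901, 0.3178, 0.0997]
tcp_rot: [[0.649, -0.761, -0.001], [-0.761, -0.649, -0.001], [0.0, 0.002, -1.0]]
ft_force: [0.5, 0.1, -3.5]
opening: 0.0248
[0.4904 0.3175 0.0998]
2021 [0.461  0.2883 0.0133] [0.525  0.3523 0.0205] ((491.2389831542969, 318.9723205566406), 33.801734924316406)
```

```bash
python3 -m crank '[[[-0.0006,-0.0015,0.015,0],[0,0,0.02,0],[0,0,0.01,0],[0,0,0.003,0],[0,0,0.0015,0],[0,0,0,0],[0,0,0,0]]]' | sed -n '2,4p'
python3 -m crank '[[[0,0,0.0005,0],[0,0,0,0]]]' | sed -n '2p;4p'
python3 -m crank '[[[0,0,0.0005,0],[0,0,0,0]]]' | sed -n '2p;4p'
```

```text
ee_pos: [0.4922, 0.3206, 0.0517]
tcp_rot: [[0.649, -0.76, 0.002], [-0.76, -0.649, 0.001], [0.001, -0.002, -1.0]]
ft_force: [0.8, -0.2, -2.9]
ee_pos: [0.4918, 0.3205, 0.0508]
ft_force: [-0.3, 0.0, -3.0]
ee_pos: [0.4914, 0.3202, 0.0498]
ft_force: [-0.3, -0.7, -2.5]
```

```bash
python3 -m crank '[[[0,0,0.0006,0],[0,0,0,0]]]' | sed -n '2p;4p'
python3 -m crank '[[[0,0,0.0006,0],[0,0,0,0]]]' | sed -n '2p;4p'
python3 -m crank '[[[0,0,0.0004,0],[0,0,0,0]]]' | sed -n '2p;4p'
```

```text
ee_pos: [0.4913, 0.3202, 0.0491]
ft_force: [-1.1, 0.1, -3.2]
ee_pos: [0.4915, 0.3203, 0.0487]
ft_force: [-0.2, 0.3, -1.5]
ee_pos: [0.4916, 0.3204, 0.0487]
ft_force: [-1.0, -0.4, 1.0]
```

Seated. Releasing and rising.

```bash
python3 -m crank '[[[0,0,0,0],[0,0,0,0],[0,0,0,0],[0,0,0,0],[0,0,0,0]]]' 100 | sed -n '2p;4,5p'
python3 -m crank '[[[0,0,-0.01,0],[0,0,-0.02,0],[0,0,-0.04,0],[0,0,-0.04,0],[0,0,0,0],[0,0,0,0]]]' | sed -n '2p;4,5p'
python3 - <<'E'
from h import *
np.set_printoptions(precision=4,suppress=True)
c,T=snap("wrist");P=cloud(c,T);print(get_obs()["joints"])
for nm,lo,hi in[("top",.122,.135),("grip",.085,.12),("stand",.014,.022)]:
    m=(P[...,2]>lo)&(P[...,2]<hi)&(abs(P[...,0]-.492)<.045)&(abs(P[...,1]-.318)<.045);q=P[m]
    print(nm,len(q),cv2.minEnclosingCircle((q[:,:2]*1000).astype(np.float32)),np.median(q[:,2]))
c,T=snap("top");P=cloud(c,T)
m=(P[...,2]>.028)&(P[...,2]<.042)&(P[...,0]>.42)&(P[...,0]<.62)&(P[...,1]>-.16)&(P[...,1]<.19)
n,l,s,ce=cv2.connectedComponentsWithStats(m.astype(np.uint8))
for i in range(1,n):
    if s[i,4]>100:
        q=P[l==i];print("block",ce[i],s[i,4],q.mean(0),cv2.minAreaRect((q[:,:2]*1000).astype(np.float32)))
t=c["color"]
g=(P[...,2]>.022)&(P[...,2]<.036)&(P[...,1]<-.2)&(P[...,0]<.65)&(P[...,0]>.38)
q=P[g];print("rim",len(q),cv2.minAreaRect((q[:,:2]*1000).astype(np.float32)))
E
```

```text
ee_pos: [0.4915, 0.3203, 0.0482]
ft_force: [-0.8, -0.3, -0.5]
opening: 0.0853
ee_pos: [0.4926, 0.3208, 0.1606]
ft_force: [-0.9, -0.8, -0.3]
opening: 0.0855
[ 0.4301  0.2596  1.5502 -0.0001  1.3313  1.2939]
top 854 ((491.3914794921875, 320.41607666015625), 12.9890718460083) 0.12793119412708126
grip 336 ((491.5422668457031, 320.71893310546875), 13.514486312866211) 0.10540111803153515
stand 1231 ((491.03662109375, 318.840576171875), 33.97911834716797) 0.018220648612426282
block [318.9131 202.1643] 426 [ 0.5615 -0.1262  0.0316] ((561.5335693359375, -126.3795394897461), (60.243656158447266, 50.61186218261719), 74.43994903564453)
block [263.2874 223.1283] 421 [0.5052 0.014  0.032 ] ((505.4787292480469, 13.454141616821289), (50.17249298095703, 58.589141845703125), 2.500598669052124)
block [213.9639 236.2099] 443 [0.4697 0.1369 0.0327] ((469.3528747558594, 137.07415771484375), (59.784725189208984, 49.77712631225586), 74.97169494628906)
rim 606 ((540.8396606445312, -425.66864013671875), (170.38414001464844, 397.4024658203125), 11.27563190460205)
```

Gauge upright, 1.7 mm from the stand's centre. The firm blocks are unmoved. Next, over block B with the jaws turned along its 50 mm side.

```bash
python3 -m crank '[[[0.0302,0.0237,0,0],[0.0302,0.0237,0,0],[0.0302,0.0237,0,0],[0.0302,0.0237,0,0],[0.0302,0.0237,0,0],[0.0302,0.0237,0,0],[0.0302,0.0237,0,0],[0.0302,0.0237,0,0],[0,0,0,-8],[0,0,0,-8]]]' | sed -n 2p
python3 -m crank '[[[0,0,0,-8],[0,0,0,-8],[0,0,0,-8],[0,0,0,-8],[0,0,0,-3.5],[0,0,0,0],[0,0,0,0]]]' | sed -n '2,3p'
python3 - <<'E'
from h import *
np.set_printoptions(precision=4,suppress=True)
c,T=snap("wrist");P=cloud(c,T);o=get_obs();p=o["ee_pos"];R=np.array(o["tcp_rot"]);print(p,R[:,0])
save(c,"w7.png",s=1.2)
m=(P[...,2]>.0285)&(P[...,2]<.042)&(abs(P[...,0]-.505)<.045)&(abs(P[...,1]-.014)<.05);q=P[m]
print(len(q),cv2.minAreaRect((q[:,:2]*1000).astype(np.float32)))
E
```

```text
ee_pos: [0.5026, 0.0121, 0.1561]
ee_pos: [0.5031, 0.0135, 0.1569]
tcp_rot: [[0.999, 0.034, -0.003], [0.034, -0.999, 0.0], [-0.003, -0.0, -1.0]]
[0.5034 0.0135 0.1571] [ 0.9994  0.0338 -0.0021]
2650 ((504.52886962890625, 13.577386856079102), (50.06715774536133, 60.523738861083984), 2.55422306060791)
```

```bash
python3 -m crank '[[[0.0015,0,0.04,0.5],[0,0,0.04,0],[0,0,0.04,0],[0,0,0.03,0],[0,0,0,0],[0,0,0,0]]]' | sed -n '2p;4p'
python3 -m crank '[[[0,0,0.015,0],[0,0,0.015,0],[0,0,0.01,0],[0,0,0,0],[0,0,0,0]]]' | sed -n '2p;4p'
python3 - <<'E'
from h import *
np.set_printoptions(precision=4,suppress=True)
c,T=snap("wrist");P=cloud(c,T);print(get_obs()["ee_pos"])
m=(P[...,2]>.0285)&(P[...,2]<.042)&(abs(P[...,0]-.505)<.03)&(abs(P[...,1]-.014)<.04);q=P[m]
print(len(q),cv2.minAreaRect((q[:,:2]*1000).astype(np.float32)))
Q=cloud(c,np.array(c["hand_eye"]));m=(abs(abs(Q[...,0])-.044)<.012)&(abs(Q[...,1])<.015);print(np.percentile(P[m][:,2],[0,1,3,10]))
E
```

```text
ee_pos: [0.5054, 0.0135, 0.0081]
ft_force: [-0.3, 0.2, -0.6]
ee_pos: [0.5068, 0.0133, -0.0306]
ft_force: [-0.9, 0.2, 0.0]
[ 0.5069  0.0133 -0.0306]
13324 ((504.8727111816406, 13.680471420288086), (50.262577056884766, 61.27574920654297), 2.624387502670288)
[-0.0006  0.0003  0.0006  0.0012]
```

Centred within 2 mm, with no contact force. Closing and test-lifting.

```bash
python3 -m crank '[[[-0.0015,0,0,0],[0,0,0,0],[0,0,0,0],[0,0,0,0],[0,0,0,0],[0,0,0,0]]]' 0 | sed -n '2p;4,5p'
python3 -m crank '[[[0,0,-0.01,0],[0,0,-0.02,0],[0,0,-0.03,0],[0,0,-0.03,0],[0,0,0,0],[0,0,0,0]]]' | sed -n '2p;4,5p'
python3 - <<'E'
from h import *
np.set_printoptions(precision=4,suppress=True)
c,T=snap("wrist");P=cloud(c,T);p=get_obs()["ee_pos"]
save(c,"w8.png",s=1.2)
t,TT=snap("scene");q=cloud(t,TT);m=(abs(q[...,0]-p[0])<.06)&(abs(q[...,1]-p[1])<.05)&(q[...,2]>.01);print(p,np.percentile(q[m][:,2],[0,5,20]))
E
```

```text
ee_pos: [0.5056, 0.0132, -0.0307]
ft_force: [-0.7, 0.8, 5.8]
opening: 0.0489
ee_pos: [0.5035, 0.0135, 0.0578]
ft_force: [-0.3, 0.3, -3.8]
opening: 0.0488
[0.5023 0.0137 0.0566] [0.0849 0.1192 0.2547]
```

View pics/w8.png

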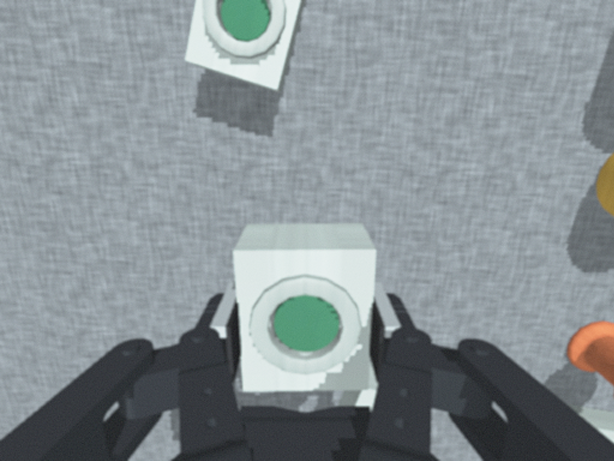

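Block B is held level, plug up at (305,323), opening 49 mm. On to the tray.

```bash
python3 -m crank '[[[0.0003,0.0412,0,0],[0.0003,0.0412,0,0],[0.0003,0.0412,0,0],[0.0003,0.0412,0,0],[0.0003,0.0412,0,0],[0.0003,0.0412,0,0],[0.0003,0.0412,0,0],[0.0003,0.0412,0,0],[0,0,0,-4.5],[0,0,0,-4.5]]]' | sed -n 2p
python3 -m crank '[[[0,0,0,0],[0,0,0,0],[0,0,0,0]]]' | sed -n '2,5p'
```

```text
ee_pos: [0.5132, -0.3165, 0.0551]
ee_pos: [0.5146, -0.3151, 0.057]
tcp_rot: [[0.983, 0.182, -0.002], [0.182, -0.983, 0.001], [-0.001, -0.002, -1.0]]
ft_force: [-0.4, -0.4, -3.3]
opening: 0.0489
```

```bash
python3 -m crank '[[[0.004,0.001,0.02,0],[0,0,0.03,0],[0,0,0.02,0],[0,0,0.008,0],[0,0,0,0],[0,0,0,0],[0,0,0,0]]]' | sed -n '2,4p'
python3 -m crank '[[[0,0,0.0015,0],[0,0,0.0015,0],[0,0,0,0],[0,0,0,0]]]' | sed -n '2p;4p'
```

```text
ee_pos: [0.5207, -0.3173, -0.018]
tcp_rot: [[0.983, 0.182, 0.003], [0.182, -0.983, -0.002], [0.002, 0.003, -1.0]]
ft_force: [0.6, -0.8, -2.9]
ee_pos: [0.5193, -0.3163, -0.0228]
ft_force: [0.3, -0.8, -4.0]
```

```bash
python3 -m crank '[[[0,0,0.0015,0],[0,0,0.001,0],[0,0,0,0],[0,0,0,0]]]' | sed -n '2p;4p'
python3 -m crank '[[[0,0,0.001,0],[0,0,0.0005,0],[0,0,0,0]]]' | sed -n '2p;4p'
```

```text
ee_pos: [0.5193, -0.3162, -0.0254]
ft_force: [-0.3, -0.3, -4.1]
ee_pos: [0.5194, -0.3163, -0.0266]
ft_force: [-0.2, 0.7, -3.1]
```

```bash
python3 -m crank '[[[0,0,0.0004,0],[0,0,0,0],[0,0,0,0],[0,0,0,0],[0,0,0,0],[0,0,0,0]]]' 100 | sed -n '2p;4,5p'
python3 -m crank '[[[0,0,-0.01,0],[0,0,-0.03,0],[0,0,-0.04,0],[0,0,-0.05,0],[0,0,-0.05,0],[0,0,0,0],[0,0,0,0],[0,0,0,0]]]' | sed -n '1,2p;4,5p'
python3 - <<'E'
from h import *
np.set_printoptions(precision=4,suppress=True)
c,T=snap("wrist");P=cloud(c,T)
m=(P[...,2]>.033)&(P[...,2]<.046)&(abs(P[...,0]-.519)<.05)&(abs(P[...,1]+.316)<.05);q=P[m]
print("B",len(q),cv2.minAreaRect((q[:,:2]*1000).astype(np.float32)),np.percentile(q[:,2],[10,50,90]))
v=np.abs(q[:,2]-np.median(q[:,2]))<.0025;k=q[v];A=np.c_[k[:,:2],np.ones(len(k))];print("tilt",np.linalg.lstsq(A,k[:,2],rcond=None)[0])
m=(abs(P[...,2]-.028)<.006)&(abs(P[...,0]-.519)<.11)&(abs(P[...,1]+.316)<.11);q=P[m];print("rim",cv2.minAreaRect((q[:,:2]*1000).astype(np.float32)))
c,T=snap("top");P=cloud(c,T);save(c,"end.png")
m=(P[...,2]>.028)&(P[...,2]<.042)&(P[...,0]>.42)&(P[...,0]<.62)&(P[...,1]>-.16)&(P[...,1]<.19)
n,l,s,ce=cv2.connectedComponentsWithStats(m.astype(np.uint8))
for i in range(1,n):
    if s[i,4]>100: print("block",ce[i],P[l==i].mean(0))
m=(P[...,2]>.124)&(P[...,2]<.14)&(abs(P[...,0]-.492)<.04)&(abs(P[...,1]-.32)<.04);q=P[m];print("gaugetop",q.min(0),q.max(0))
for nm in("glue","spool","tin"):
    r=landmark_of("top",nm)[:1];print(nm,r and r[0]["at"])
E
```

```text
ee_pos: [0.5194, -0.3163, -0.0271]
ft_force: [-1.0, -0.1, 0.4]
opening: 0.0852
clock: 30.7
ee_pos: [0.5184, -0.3155, 0.1517]
ft_force: [-0.3, 0.1, -0.0]
opening: 0.0857
B 2805 ((517.3382568359375, -315.908935546875), (50.0342903137207, 60.4217529296875), 10.939461708068848) [0.0354 0.0366 0.0393]
tilt [ 0.0012 -0.0015  0.0355]
rim ((518.3352661132812, -315.9078369140625), (170.3415985107422, 170.08233642578125), 11.338957786560059)
block [318.9258 202.1722] [ 0.5615 -0.1263  0.0316]
block [213.8844 236.3537] [0.4693 0.1371 0.0327]
gaugetop [0.481  0.3088 0.1241] [0.5042 0.332  0.1322]
glue [206.4, 143.2]
spool [300.2, 143.7]
tin [251.2, 141.5]
```

View pics/end.png

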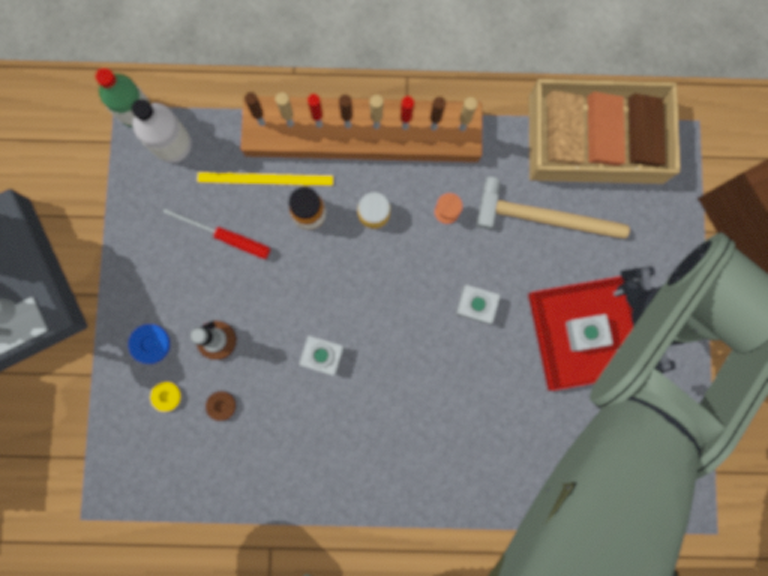

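The picture shows block B flat in the tray at (590,332), the gauge on its ring at (213,340), and the firm blocks and bystanders where they were. Handing in.

```bash
python3 -c "
from rig import *
print(close_job())"
```

```text
the job is handed in; nothing more can be done
None
```

The soft block is the middle one, B. It now lies flat in the red tray, and the gauge is back upright on its stand. I handed in after about 31 s; no verdict is reported.

- **Which block is soft:** I pressed A and B to the same depth, 4.4 mm of pin travel. A gave about 0.65 N/mm and B about 0.26 N/mm, and the needle also moved much further on A. I did not press C, because only one block is soft and B's reading was clear.
- **The press on B:** The foot sat on the collar, upright, with about 11 N in all held for roughly 1 s. The needle stayed in the red. There was a sideways force of about 2.8 N during the hold.
- **Final checks:**
  - Block B is level and within 1 mm of the tray's centre.
  - The gauge is upright and about 1.7 mm from the stand's centre.
  - A and C moved less than 1 mm.
  - Glue, spool and tin came out within a few pixels of where they started, and the hammer, awl and rule look unmoved in the picture.
  - The gripper is empty and about 0.2 m above the bench.
- **Disagreement with the description:** The fingers end about 38 mm short of the reported TCP. The first close therefore shut on nothing above the gauge. I measured the offset with the wrist camera and allowed for it from then on.

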